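# Pin the sliding stop at its hidden index hole

### The job

Take the red-handled index pin out of the rack and put it down through the bush of the sliding stop until its tip rests on the hidden strip inside the rail. Keep hold of the pin and slide the stop along with it, feeling over the strip until the pin finds the index hole, then push it fully home with its collar down on the bush and let go. Leave the black-handled pin, the hammer, the clamp and the piece of angle where they are.

Things in the scene. Friction and masses are not known exactly. Their poses are not given: they have to be found in the camera images.
- pin_grip (a point): Middle of the red handle of the index pin, on its axis, 25 mm above the collar's upper face and 103 mm above the tip. The handle is a block 36 mm (pin x) by 22 mm (pin y), 50 mm tall: grasp it across the 22 mm. z points up the pin. The pin starts upright in one of the rack's two holes (which one varies).
- pin_tip (a point): Lower end of the index pin's shaft, on its axis; axes as pin_grip.
- pin: The whole red-handled index pin, 128 mm tall, about 0.3 kg: steel shaft 18 mm diameter, 70 mm long, 2.5 mm chamfer at the tip; then a collar 40 mm diameter, 8 mm thick; then the red handle. Origin at the tip (same point as pin_tip), z up the pin.
- rail: Blue hollow rail fixed to the table, 80 mm wide (x), 300 mm long (y), 50 mm high; origin at the centre of its underside. In it, covered by the stop's plate, lies a level steel strip, upper face 38 mm above the table, with one index hole 24 mm along the rail and 26 mm across, in line with the bush. Its place varies, unseen: below the bush when joint stop is somewhere from 0.030 to 0.075.
- stop (a joint): Position of the sliding steel stop along the rail, m: 0 at the rail's -y end to 0.085 at its +y end. Starts between 0 and 0.012. It slides with about 1.5 N of friction plus light damping (6 N per m/s) and stays where it is left.
- stop_bush (a point): Centre of the bush's mouth: top of the stop's 56 by 56 mm steel block, 80 mm above the table, with a vertical through-hole 20.5 mm wide, 30 mm deep, 3 mm chamfer. In the rail's frame x = 0, y = joint stop - 0.0425. Pin tip on the strip: collar 28 mm above the bush; pin home: tip 10 mm above the table. A yellow plate, top 114 mm above the table, stands 93 mm from here to rail +y.
- rack: Grey pin rack fixed to the table, 170 mm (x) by 64 mm, 74 mm high; origin at the centre of its underside. Two 23 mm holes through its top, 50 mm either side of the centre along x. The pins hang in them by their collars, tips 4 mm above the table; lift a pin 72 mm or more to clear.
- spare_grip (a point): Middle of the handle of the black-handled pin in the rack's other hole, same shape and size as the red one. Leave it alone.
- hammer: Hammer lying on the table, 240 mm long along its x; bystander.
- clamp: Screw clamp with a red handle lying on the table, about 240 by 110 mm, 25 mm high; bystander.
- angle: Piece of steel angle, 160 mm long (its y), 50 by 50 mm, lying on the table; bystander.
Things that resemble listed ones, but are neither listed nor needed, are in the scene too. What is shaped like the pin but purple is not meant.

How it is judged:
By the outcome, as a careful person would: the job done as asked, in the order asked, and still so for the second after the job is handed in, with the robot touching nothing.
It also fails if it takes over 61 s, if anything falls off the work surface, if the arm or the gripper's body presses on something with over 40 N, if the wrist force passes 120 N, or if a joint passes its speed limit or range.

### The arm

A 7-joint arm with a two-finger parallel gripper is mounted at the origin on the work surface. World frame = base frame: x ahead of the robot, y to its left, z up, the work surface at z = 0. Lengths are in mm, angles in rad, forces in N, time in s.
With the tool pointing down it reaches from about 425 to 825 mm from the base axis. Payload 3.6 kg.
Tool frame: the origin (TCP) lies midway between the tips of the shut fingers; the grasp point (between the pads) lies 19 mm behind it (grasp_offset is the x of the grasp point in the tool frame, in mm); x points along the fingers, y is the direction in which the jaws open and shut, and the axes are right-handed (so a half turn about x gives the same grasp; the last joint's range is limited). The gripper opens to 93 mm and grips with 3 to 60 N. Pads are 15 mm wide; open, the fingers measure 128 mm over their backs; the gripper's body (75 mm by 188 mm) begins 65 mm behind the grasp point.
Start: joints at [-1.286, 0.615, -0.013, 1.423, 0.008, 1.103, -0.04], TCP at [199.368, 618.639, 218.64] pointing down, gripper open.
Joint ranges: [-3.12, 3.12], [-0.3, 2.06], [-1.34, 1.32], [0.26, 2.42], [-1.36, 4.5], [0.01, 1.98], [-2.84, 2.84]. Speed limits (rad/s): [2.79, 2.79, 3.14, 3.14, 3.14, 3.14, 3.14].

### API

Orientations are given as a unit quaternion [x, y, z, w].
In Python, from plant import observe, camera, finish_job, grasp_offset gives the robot as it stands.
- The arm moves only by the shell command python3 -m jog 'ROWS' [FORCE]. ROWS is JSON, one flat list of numbers, 5 for each row, row after row: the shift along the tool's x, y, z in cm, then the turn about the tool's x in rad, then the gripper's target within -1 to 1 (shut at 1, half-way at 0, fully open at -1). A call has exactly 5 rows; each row is the pose to reach, as a shift and turn from the pose commanded when the call began, along the tool's axes at that moment; what a row does not reach only later rows make up. A row lasts 1/8 s, in which the tool goes at most 62.5 mm and 10.7 degrees, less where a joint would pass 70% of its speed; a pose out of reach is approached as far as the arm can. A call with a gripper value outside its range is refused whole. The fingers move at their own pace and stop on an object; FORCE is the grip in N (left out, the last holds). Time passes only in rows, so rows that repeat a pose let the fingers close, or fill a call up. It gives the time, the measured TCP pose, the force and the opening at its end, in the units of the state.
- observe(): the state, without advancing time (a new reading comes with each control period).
- camera(name): name is "scene" or "top" or "wrist"; returns a dict with "img" (384x512x3 uint8, blue, green, red), "mtx" (3x3 intrinsics, pixels), "rvec" (rotation vector, rad) and "tvec" (3), from world to camera coordinates, as OpenCV has them. Camera axes: x right, y down, z forward; pixel columns grow to the right and rows downward; lengths in mm; the calibration is good to about 2 mm. The wrist camera is an equidistant fisheye: a pixel r from the principal point sees the ray r / f radians off the axis. A picture is of the moment at which its call begins. There is no depth.
- finish_job(): hands the job in, once; it reports no verdict.
The state is a dict: "t": time; "joint_pos": joint angles; "qd": joint speeds; "joint_torque": joint torques, N m; "eef_pos": TCP position; "tcp_rot": TCP orientation; "ft_force": force on the tool from outside, world axes, zero at the start; "wrist_torque": the same for the moment, N m; "gripper_width": opening from 0.0 (shut) to 1.0 (fully open).
Only numpy, scipy, OpenCV 4.12 (cv2) and the standard library are available. Lean on these libraries where they do the work, as an engineer would, in place of code of your own. Each camera call takes 0.05 s, during which the arm holds its last target.

## Working session

There is one attempt and no reset: what is moved stays moved. The work goes in short steps, Python scripts to look and compute and a shell command to move; the robot and the scene stay as the last step left them, time stands still between calls to the robot, and variables do not carry over. Pictures are saved under pics/ and viewed, and the job is handed in when it is done.

```bash
ls; mkdir -p pics; python3 - <<'E'
from plant import observe, camera, grasp_offset
import cv2, numpy as np
s=observe(); print({k:np.round(v,3).tolist() for k,v in s.items()}); print(grasp_offset)
for n in ("scene","top","wrist"):
    c=camera(n); cv2.imwrite(f"pics/{n}0.png",c["img"]); 
    np.savez(f"{n}0.npz",**c)
    print(n,np.round(c["mtx"],1).tolist(),np.round(c["rvec"],3).ravel().tolist(),np.round(c["tvec"],1).ravel().tolist())
E
```

```text
pics
{'t': 0.0, 'joint_pos': [-1.286, 0.616, -0.013, 1.425, 0.008, 1.103, -0.04], 'qd': [0.002, 0.0, -0.001, -0.002, -0.002, -0.0, -0.001], 'joint_torque': [-0.0, -45.895, 0.209, -16.575, -0.061, 0.02, 0.0], 'eef_pos': [199.141, 617.896, 217.499], 'tcp_rot': [0.109, 0.699, -0.111, 0.698], 'ft_force': [0.421, -0.085, -0.001], 'wrist_torque': [-0.001, 0.004, -0.026], 'gripper_width': 0.998}
-18.8
scene [[359.4, 0.0, 253.7], [0.0, 359.4, 186.4], [0.0, 0.0, 1.0]] [2.258, 0.623, -0.242] [-577.3, -85.0, 897.8]
top [[426.3, 0.0, 257.3], [0.0, 426.3, 198.6], [0.0, 0.0, 1.0]] [2.194, -2.156, 0.105] [92.0, 572.5, 1002.0]
wrist [[297.3, 0.0, 258.2], [0.0, 297.3, 193.7], [0.0, 0.0, 1.0]] [-2.339, -1.702, -0.248] [-649.3, -34.6, 392.4]
```

View pics/scene0.png

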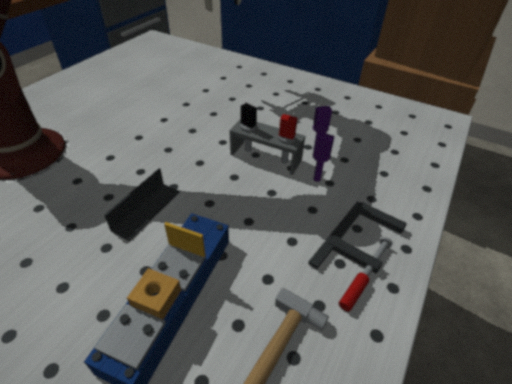

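View pics/top0.png

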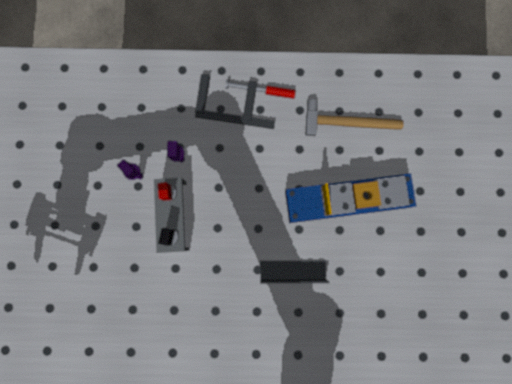

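View pics/wrist0.png

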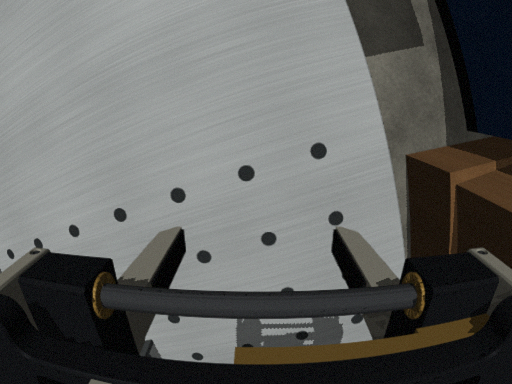

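```bash
cat > h.py <<'E'
import numpy as np, cv2
def load(n): return dict(np.load(n+".npz"))
def proj(c,P):
    return cv2.projectPoints(np.float64(P).reshape(-1,3),c["rvec"],c["tvec"],c["mtx"],None)[0].reshape(-1,2)
def back(c,uv,z):
    R=cv2.Rodrigues(c["rvec"])[0]; t=np.ravel(c["tvec"]); C=-R.T@t
    uv=np.float64(uv).reshape(-1,2); d=np.c_[uv,np.ones(len(uv))]@np.linalg.inv(c["mtx"]).T@R
    return C+d*((z-C[2])/d[:,2])[:,None]
E
python3 - <<'E'
from h import *
t=load("top0"); s=load("scene0")
cv2.imwrite("pics/topA.png",cv2.resize(t["img"][130:270,90:220],None,fx=5,fy=5,interpolation=cv2.INTER_CUBIC)[:600])
cv2.imwrite("pics/topB.png",cv2.resize(t["img"][165:235,275:425],None,fx=5,fy=5,interpolation=cv2.INTER_CUBIC))
cv2.imwrite("pics/scA.png",cv2.resize(s["img"][90:190,220:345],None,fx=6,fy=6,interpolation=cv2.INTER_CUBIC))
cv2.imwrite("pics/scB.png",cv2.resize(s["img"][205:384,80:240],None,fx=3.3,fy=3.3,interpolation=cv2.INTER_CUBIC))
print(np.round(back(t,[[165,191],[166,237],[130,170],[176,151],[367,196]],100),1))
print(np.round(proj(t,[[0,0,0],[199,618,217]])))
E
```

```text
[[ 577.5  309.3  100. ]
 [ 474.9  303.2  100. ]
 [ 623.7  389.8  100. ]
 [ 669.   287.9  100. ]
 [ 574.2 -143.9  100. ]]
[[296. 442.]
 [-20. 381.]]
```

View pics/topA.png

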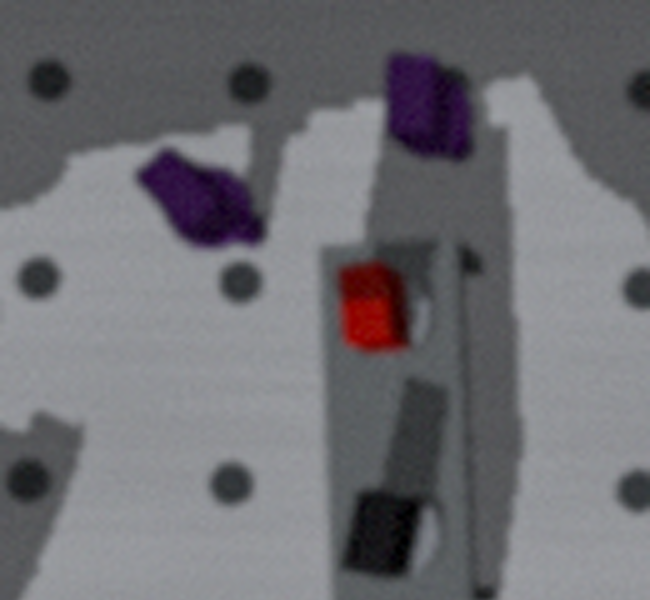

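View pics/topB.png

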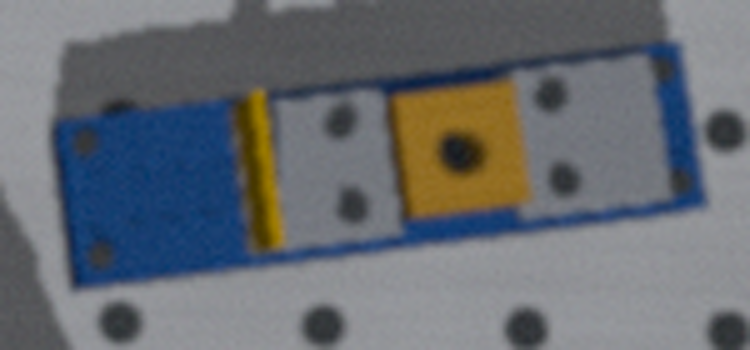

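View pics/scA.png

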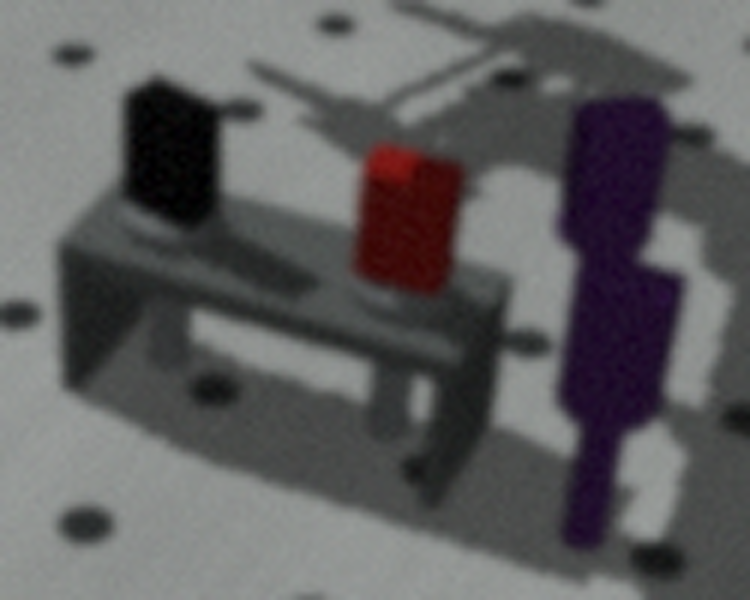

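View pics/scB.png

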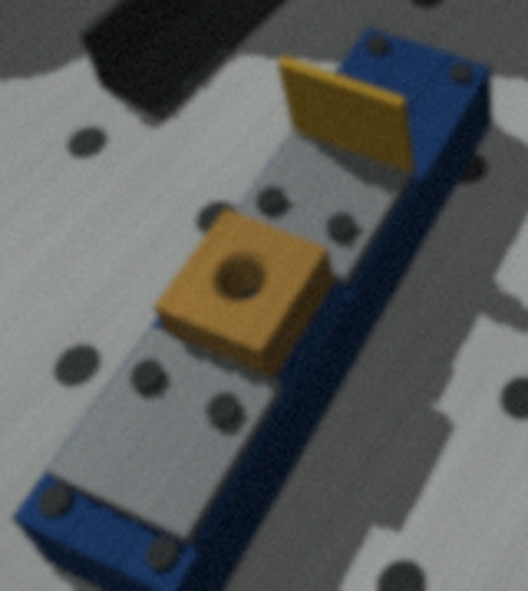

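```bash
cat > fit.py <<'E'
from h import *
from scipy.optimize import least_squares
t=load("top0"); s=load("scene0")
A=lambda p:np.float64(p)/5-.4+[90,130]
B=lambda p:np.float64(p)/5-.4+[275,165]
SA=lambda p:np.float64(p)/6-.4+[220,90]
SB=lambda p:np.float64(p)/3.3-.35+[80,205]
def fit(model,x0,obs,name):
    f=lambda x:np.concatenate([(proj(c,model(x,k))[0]-uv)*3/ (2 if c is s else 2) for c,k,uv in obs]).ravel()
    r=least_squares(f,x0,loss="soft_l1",f_scale=2); print(name,np.round(r.x,3),"res px*1.5",np.round(r.fun.reshape(-1,2),1).tolist()); return r.x
def pose(x,p):
    c,sn=np.cos(x[2]),np.sin(x[2]); p=np.float64(p)
    return [x[0]+c*p[0]-sn*p[1],x[1]+sn*p[0]+c*p[1],p[2]]
# rail
def rail(x,k): 
    k=list(k)
    if len(k)==4: k=[k[0],k[1]+x[3]-42.5,k[2]]
    return pose(x,k)
obs=[(t,(-40,150,50),B((75,288))),(t,(40,150,50),B((55,120))),(t,(40,-150,50),B((680,45))),(t,(-40,-150,50),B((705,208))),
(s,(-40,150,50),SB((368,28))),(s,(40,150,50),SB((490,68))),(s,(-40,-150,50),SB((15,518))),
(t,(0,0,80,1),B((461,152))),(s,(0,0,80,1),SB((240,275)))]
X=fit(rail,[574,-110,0.1,5],obs,"rail")
print("bush",np.round(rail(X,(0,0,80,1)),1), "top-only",back(t,B((461,152)),80).round(1),"scene-only",back(s,SB((240,275)),80).round(1))
print("yellow plate est", back(t,B((265,170)),114).round(1))
# red handle: top corners & bottoms
h=lambda x,k:pose(x,k)
obs=[(t,(18,11,132),A((340,268))),(t,(-18,11,132),A((345,350))),(s,(-18,-11,82),SA((435,295)) ),(s,(-18,11,82),SA((357,270)))]
print("red top face centre top-cam",back(t,A((367,308)),132).round(1), "black",back(t,A((375,535)),132).round(1))
# rack
obs=[(t,(85,32,74),A((320,247))),]
print("rack corners", back(t,A([(320,247),(460,247),(330,600)]),74).round(1))
print("purple1", back(t,A([(415,85)]),128).round(1),back(t,A([(450,150)]),10).round(1),"p2", back(t,A([(165,165)]),128).round(1),back(t,A([(255,235)]),10).round(1))
E
python3 fit.py
python3 - <<'E'
from h import *
t=load("top0"); s=load("scene0")
cv2.imwrite("pics/topA2.png",cv2.resize(t["img"][172:256,140:200],None,fx=7,fy=7,interpolation=cv2.INTER_CUBIC))
cv2.imwrite("pics/scA2.png",cv2.resize(s["img"][96:176,222:312],None,fx=7,fy=7,interpolation=cv2.INTER_CUBIC))
E
```

```text
rail [ 5.75165e+02 -1.18743e+02  1.45000e-01  1.13480e+01] res px*1.5 [[0.8, 0.4], [0.0, 0.4], [0.3, -1.0], [0.9, 0.1], [0.1, -1.5], [0.9, -1.2], [-1.6, -0.7], [0.6, -0.7], [1.3, 0.3]]
bush [ 579.7 -149.6   80. ] top-only [[ 578.6 -148.7   80. ]] scene-only [[ 578.3 -150.    80. ]]
yellow plate est [[565.5 -53.1 114. ]]
red top face centre top-cam [[573.5 306.7 132. ]] black [[475.7 299.6 132. ]]
rack corners [[607.7 342.3  74. ]
 [608.9 277.7  74. ]
 [446.  331.3  74. ]]
purple1 [[672.9 290.3 128. ]] [[666.  295.6  10. ]] p2 [[635.4 398.4 128. ]] [[621.9 390.1  10. ]]
```

View pics/topA2.png

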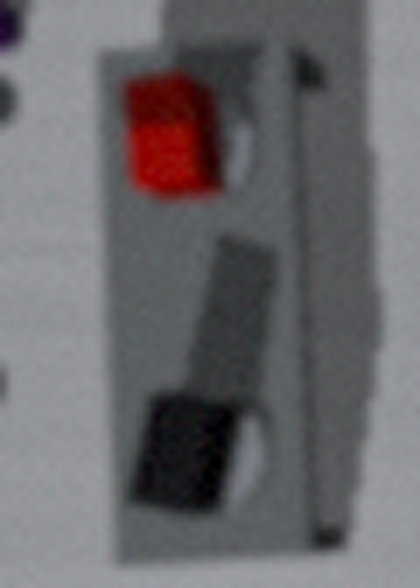

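View pics/scA2.png

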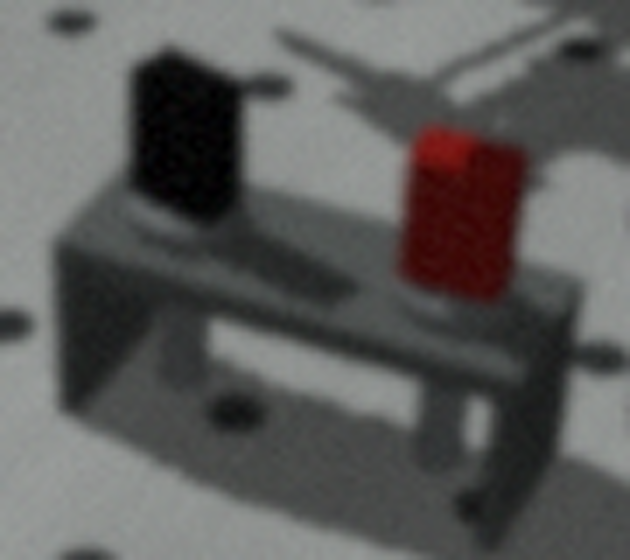

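```bash
cat > red.py <<'E'
from fit import *
from scipy.optimize import minimize
K=4
def sil(c,x,z0=82,z1=132):
    P=[pose(x,(a,b,z)) for a in(-18,18) for b in(-11,11) for z in(z0,z1)]
    h=cv2.convexHull(np.float32(proj(c,P)))
    m=np.zeros((384*K,512*K),np.uint8); cv2.fillConvexPoly(m,np.int32(np.round((h+.5)*K)),255)
    return cv2.resize(m,(512,384),interpolation=cv2.INTER_AREA)/255.
def mask(c,reg,black=False):
    I=c["img"].astype(float); m=np.zeros(I.shape[:2])
    f=np.clip((I[...,2]-1.6*I[...,1]-10)/30,0,1) if not black else np.clip((60-I.max(2))/30,0,1)
    y0,y1,x0,x1=reg; m[y0:y1,x0:x1]=f[y0:y1,x0:x1]; return m
mt,ms=mask(t,(175,210,150,182)),mask(s,(100,145,270,305))
print(mt.sum(),ms.sum())
for nm,cs in (("both",[(t,mt),(s,ms)]),("top",[(t,mt)]),("scene",[(s,ms)])):
    f=lambda x:sum(((sil(c,[x[0],x[1],x[2]/100])-m)**2).sum() for c,m in cs)
    best=min((minimize(f,[573,307,a],method="Nelder-Mead",options=dict(initial_simplex=[[573,307,a],[580,307,a],[573,314,a],[573,307,a+10]],xatol=.05,fatol=.01)) for a in (-15,0,15)),key=lambda r:r.fun)
    print(nm,best.x.round(2),round(best.fun,2))
T2=lambda p:np.float64(p)/7-.43+[140,172]
S2=lambda p:np.float64(p)/7-.43+[222,96]
obs=[(t,(85,32,74),T2((100,50))),(t,(85,-32,74),T2((295,48))),(t,(-85,32,74),T2((118,562))),(t,(-85,-32,74),T2((310,548))),(s,(-85,-32,74),S2((57,245))),(s,(85,-32,74),S2((527,380))),(s,(85,32,74),S2((582,285)))]
X=fit(pose,[525,307,0.05],obs,"rack")
print("hole +", np.round(pose(X,(50,0,74)),1),"hole -", np.round(pose(X,(-50,0,74)),1))
E
python3 red.py
```

```text
rail [ 5.75165e+02 -1.18743e+02  1.45000e-01  1.13480e+01] res px*1.5 [[0.8, 0.4], [0.0, 0.4], [0.3, -1.0], [0.9, 0.1], [0.1, -1.5], [0.9, -1.2], [-1.6, -0.7], [0.6, -0.7], [1.3, 0.3]]
bush [ 579.7 -149.6   80. ] top-only [[ 578.6 -148.7   80. ]] scene-only [[ 578.3 -150.    80. ]]
yellow plate est [[565.5 -53.1 114. ]]
red top face centre top-cam [[573.5 306.7 132. ]] black [[475.7 299.6 132. ]]
rack corners [[607.7 342.3  74. ]
 [608.9 277.7  74. ]
 [446.  331.3  74. ]]
purple1 [[672.9 290.3 128. ]] [[666.  295.6  10. ]] p2 [[635.4 398.4 128. ]] [[621.9 390.1  10. ]]
195.57999999999998 303.4266666666667
both [575.55 309.55  39.35] 122.69
top [575.93 308.78   5.55] 51.99
scene [574.63 310.33  38.87] 63.54
rack [5.27119e+02 3.03768e+02 7.30000e-02] res px*1.5 [[-0.1, -0.7], [-0.3, -2.6], [-0.2, 0.6], [0.9, 1.2], [-0.5, -0.8], [-1.4, 0.8], [1.7, -1.1]]
hole + [577.  307.4  74. ] hole - [477.3 300.1  74. ]
```

```bash
python3 - <<'E'
from h import *
t=load("top0"); s=load("scene0")
d=lambda c:(c["img"][...,2].astype(int)-c["img"][...,:2].max(2))
print(d(t)[180:203,154:176]); print(d(s)[112:142:2,276:300])
E
sed -i 's|f=np.clip((I\[...,2\]-1.6\*I\[...,1\]-10)/30,0,1)|f=np.clip((I[...,2]-I[...,:2].max(2)-10)/25,0,1)|' red.py; python3 red.py | egrep "^(both|top|scene)|^[0-9]"
```

```text
[[ -5  -5  -7  -6  -9  -8 -11  -4  -6  -6  -7  -6  -3  -5  -8  -7  -5  -4
   -6  -3  -7  -4]
 [ -7  -4  -4  -9  -8  -8  -7  -4   0  -2   6   6   5  -1  -7  -1  -6  -2
   -3  -2  -7  -4]
 [ -6  -8  -4  -3   1   7  15  19  20  27  36  43  27  13   1  -5  -2  -5
   -5  -5  -3  -5]
 [ -5  -6  -2   9  26  37  41  53  52  60  65  63  54  31  13   6  -2  -5
   -5  -4  -4  -5]
 [ -6  -5   0  21  49  66  68  76  76  75  79  78  68  55  30  17   7   4
   -6  -4  -6  -8]
 [ -8  -4   4  21  56  78  81  79  79  77  78  76  71  58  37  36  15   6
   -3  -4  -4  -4]
 [ -5  -8   0  19  51  75  84  72  82  81  74  78  70  61  44  42  26   5
   -4  -3  -4  -8]
 [ -7  -8   0  16  49  72  72  83  74  80  77  74  64  55  49  45  30   8
   -5  -4  -2  -3]
 [ -7 -10  -3  13  45  76  84  78  81  73  74  83  74  59  51  41  33   8
   -1  -5  -6  -5]
 [ -8  -5  -6  12  49  79  93  98  95  91  86  94  89  79  59  43  29   9
   -5 -10  -7  -7]
 [ -7  -7  -6  16  62 104 119 119 128 115 119 115 117  96  62  36  33   9
   -3  -7  -9 -10]
 [ -7  -7  -1  22  71 116 138 138 135 138 135 131 120 106  64  45  24   9
   
[... 1995 characters left out ...]
 48  53  52  50  53  50  49
   35  17   6  -1  -4  -2]
 [ -4   1  15  29  44  49  50  53  49  49  49  54  53  47  48  50  50  46
   33  18   1  -3  -3  -5]
 [ -6   4  17  30  44  50  52  52  48  51  51  50  50  53  54  51  52  42
   32  15   6  -2  -2  -1]
 [ -4  -1   3   9  17  21  31  36  39  39  46  48  49  50  52  48  47  37
   20   5  -2  -4  -6  -4]
 [ -4  -3  -3  -4  -2  -3  -3   0   4   6  13  17  24  27  34  37  31  18
    6  -1  -5  -4  -5  -3]
 [ -3  -4  -3  -4  -3  -1  -3  -4  -3  -2  -2  -2  -4  -2   0   1   3  -1
   -3  -1  -5  -2  -3  -3]]
231.04000000000002 368.12000000000006
both [574.58 309.96  22.4 ] 56.29
top [576.03 309.86  11.39] 19.64
scene [573.34 309.88  35.02] 20.49
```

```bash
cat > plan.py <<'E'
import numpy as np
from scipy.spatial.transform import Rotation as Ro
from plant import observe
def st():
    s=observe(); R=Ro.from_quat(s["tcp_rot"]).as_matrix(); return s,np.array(s["eef_pos"]),R
def show():
    s,p,R=st(); print("t",round(s["t"],3),"p",p.round(1),"x",R[:,0].round(4),"yaw_y",round(np.arctan2(R[1,1],R[0,1]),4),"f",np.round(s["ft_force"],1),"tq",np.round(s["wrist_torque"],2),"w",round(s["gripper_width"],3),"q7",round(s["joint_pos"][6],2))
def plan(target,yaw=None):
    s,p,R=st(); show()
    d=R.T@(np.array(target)-p)/10; print("shift cm (tool)",d.round(2))
    if yaw is not None:
        a=np.arctan2(R[1,1],R[0,1]); e=(yaw-a+np.pi/2)%np.pi-np.pi/2
        print("turn about tool x", round(-e,4))  # x down: world yaw + = negative turn
E
python3 - <<'E'
from plan import *
import math
print(st()[2].round(4))
plan([576,308.5,217],math.radians(94))
E
```

```text
[[-6.000e-04  3.067e-01  9.518e-01]
 [-1.800e-03  9.518e-01 -3.067e-01]
 [-1.000e+00 -1.900e-03 -0.000e+00]]
t 0.15 p [199.2 618.1 217.8] x [-6.0e-04 -1.8e-03 -1.0e+00] yaw_y 1.259 f [-1.1 -0.1  0.3] tq [-0.01  0.03 -0.04] w 0.998 q7 -0.04
shift cm (tool) [  0.11 -17.91  45.36]
turn about tool x -0.3816
```

```bash
python3 -m jog '[0,-2,5.4,0,-0.3, 0,-4.2,10.8,0,-0.3, 0,-6.4,16.2,0,-0.3, 0,-8.6,21.6,0,-0.3, 0,-10.8,27,0,-0.3]' 20; python3 - <<'E'
from plan import *
import math
plan([576,308.5,217],math.radians(94))
E
```

```text
t: 0.78
eef_pos: [424.4, 431.6, 218.4]
tcp_rot: [0.11, 0.699, -0.11, 0.698]
ft_force: [0.8, 0.2, 0.0]
gripper_width: 0.653
t 0.775 p [424.4 431.6 218.4] x [-4.e-04 -3.e-04 -1.e+00] yaw_y 1.2592 f [0.8 0.2 0. ] tq [-0.   -0.02  0.02] w 0.653 q7 0.43
shift cm (tool) [ 0.14 -7.07 18.21]
turn about tool x -0.3814
```

```bash
python3 -m jog '[0,-1.8,4.6,-0.1,-0.3, 0,-3.6,9.2,-0.2,-0.3, 0,-5.4,13.8,-0.3,-0.3, 0.1,-7.1,18.2,-0.38,-0.3, 0.1,-7.1,18.2,-0.38,-0.3]' 20; python3 - <<'E'
from plan import *
from plant import camera
import math,cv2
plan([576,308.5,217],math.radians(94))
c=camera("wrist"); np.savez("wrist1.npz",**c); cv2.imwrite("pics/wrist1.png",c["img"])
E
```

```text
t: 1.4
eef_pos: [578.5, 303.6, 216.6]
tcp_rot: [-0.022, 0.706, 0.019, 0.707]
ft_force: [-0.4, 0.1, 0.1]
gripper_width: 0.649
t 1.4 p [578.5 303.6 216.6] x [ 0.0012 -0.0042 -1.    ] yaw_y 1.6298 f [-0.4  0.1  0.1] tq [ 0.04  0.01 -0.  ] w 0.649 q7 1.06
shift cm (tool) [-0.04  0.5  -0.23]
turn about tool x -0.0108
```

View pics/wrist1.png

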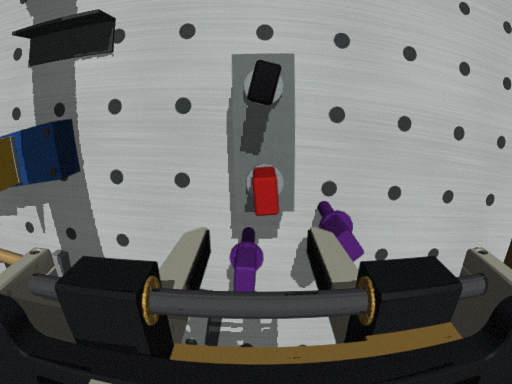

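```bash
python3 - <<'E'
from h import *
c=load("wrist1"); cv2.imwrite("pics/w1c.png",cv2.resize(c["img"][150:225,220:310],None,fx=7,fy=7,interpolation=cv2.INTER_CUBIC))
E
```

```text
(no output)
```

View pics/w1c.png

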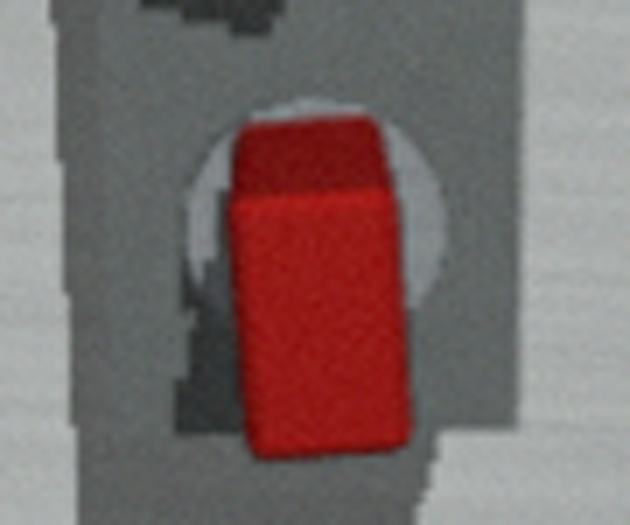

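```bash
cat >> h.py <<'E'
def wback(c,uv,z):
    R=cv2.Rodrigues(c["rvec"])[0]; t=np.ravel(c["tvec"]); C=-R.T@t
    q=cv2.fisheye.undistortPoints(np.float64(uv).reshape(-1,1,2),c["mtx"],np.zeros(4)).reshape(-1,2)
    d=np.c_[q,np.ones(len(q))]@R
    return C+d*((np.asarray(z)-C[2])/d[:,2])[:,None]
E
python3 - <<'E'
from h import *
c=load("wrist1")
p=np.float64([(230,200),(398,190),(412,442),(255,458)])/7-.43+[220,150]
P=wback(c,p,132); print(P.round(1),P.mean(0).round(1))
e=(P[3]-P[0]+P[2]-P[1]); print("yaw of long axis",np.arctan2(e[1],e[0])); e=(P[0]-P[1]+P[3]-P[2]); print("yaw of short axis",np.arctan2(e[1],e[0]))
print([np.linalg.norm(P[i]-P[i-1]).round(1) for i in range(4)])
q=np.float64([(238,122),(378,120)])/7-.43+[220,150]; print(wback(c,q,82).round(1))
# collar: 40 mm disc, top z=82
print("collar L/R",wback(c,np.float64([(187,235),(447,235)])/7-.43+[220,150],82).round(1))
E
```

```text
[[561.4 297.3 132. ]
 [558.9 318.  132. ]
 [592.1 322.3 132. ]
 [595.4 302.3 132. ]] [577. 310. 132.]
yaw of long axis 0.1378297579848825
yaw of short axis -1.4275591746923195
[np.float64(34.4), np.float64(20.9), np.float64(33.4), np.float64(20.4)]
[[561.9 297.3  82. ]
 [560.4 317.9  82. ]]
collar L/R [[579.6 290.6  82. ]
 [577.3 329.5  82. ]]
```

```bash
python3 -m jog '[1,0.62,-0.11,-0.08,-0.3, 3.5,0.62,-0.11,-0.08,-0.3, 6.5,0.62,-0.11,-0.08,-0.3, 8.5,0.62,-0.11,-0.08,-0.3, 9,0.62,-0.11,-0.08,-0.3]' 20; python3 - <<'E'
from plan import *
plan([577,309.8,90],1.709)
E
```

```text
t: 2.08
eef_pos: [570.8, 317.1, 126.1]
tcp_rot: [-0.053, 0.706, 0.053, 0.704]
ft_force: [0.1, 0.3, 1.2]
gripper_width: 0.647
t 2.075 p [570.8 317.1 126.1] x [-3.8e-03 -7.0e-04 -1.0e+00] yaw_y 1.7216 f [0.1 0.3 1.2] tq [ 0.03 -0.01  0.03] w 0.647 q7 1.11
shift cm (tool) [ 3.61 -0.81  0.52]
turn about tool x 0.0126
```

```bash
python3 - <<'E'
from plan import *
from plant import camera
import cv2
for i in range(2): c=camera("wrist"); show()
plan([577,309.8,90],1.709)
np.savez("wrist2.npz",**c); cv2.imwrite("pics/wrist2.png",c["img"])
E
```

```text
t 2.125 p [571.3 316.9 126.5] x [-2.8e-03 -4.0e-04 -1.0e+00] yaw_y 1.7212 f [ 0.3  0.4 -0.5] tq [ 0.04 -0.01 -0.01] w 0.654 q7 1.11
t 2.175 p [572.1 317.  127.5] x [-1.1e-03  3.0e-04 -1.0e+00] yaw_y 1.7207 f [0.2 0.1 0.1] tq [ 0.01  0.   -0.04] w 0.648 q7 1.11
t 2.175 p [572.1 317.  127.5] x [-1.1e-03  3.0e-04 -1.0e+00] yaw_y 1.7207 f [0.2 0.1 0.1] tq [ 0.01  0.   -0.04] w 0.648 q7 1.11
shift cm (tool) [ 3.75 -0.78  0.38]
turn about tool x 0.0117
```

View pics/wrist2.png

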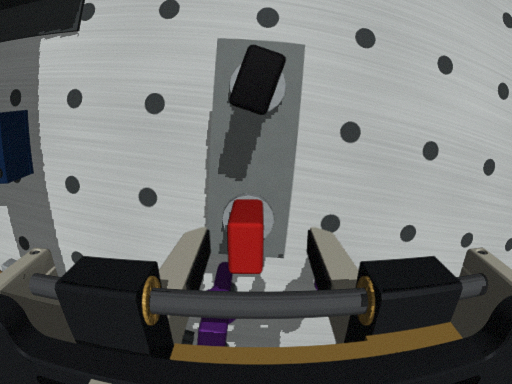

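```bash
python3 - <<'E'
from h import *
c=load("wrist2"); cv2.imwrite("pics/w2c.png",cv2.resize(c["img"][190:280,200:300],None,fx=6,fy=6,interpolation=cv2.INTER_CUBIC))
E
```

```text
(no output)
```

View pics/w2c.png

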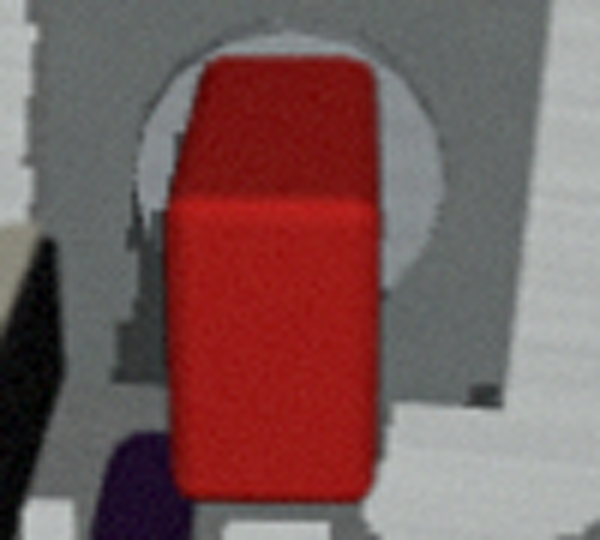

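```bash
python3 - <<'E'
from h import *
c=load("wrist2")
p=np.float64([(168,200),(380,200),(378,498),(178,500)])/6-.42+[200,190]
P=wback(c,p,132); print(P.round(1),P.mean(0).round(1))
e=(P[3]-P[0]+P[2]-P[1]); print("yaw",np.arctan2(e[1],e[0])); e=(P[1]-P[0]+P[2]-P[3]); print("jaw yaw",np.arctan2(e[1],e[0]))
print([np.linalg.norm(P[i]-P[i-1]).round(1) for i in range(4)])
print("collar L/R",wback(c,np.float64([(135,180),(445,180)])/6-.42+[200,190],82).round(1))
E
```

```text
[[561.5 297.2 132. ]
 [558.4 317.7 132. ]
 [592.1 322.8 132. ]
 [595.6 302.  132. ]] [576.9 309.9 132. ]
yaw 0.14379866630567167
jaw yaw 1.7317441955320378
[np.float64(34.5), np.float64(20.7), np.float64(34.1), np.float64(21.1)]
collar L/R [[580.5 290.2  82. ]
 [574.5 329.4  82. ]]
```

```bash
python3 -m jog '[0,-0.75,0.4,0,-0.3, 0,-0.75,0.4,0,-0.3, 0.5,-0.75,0.4,0,-0.3, 1,-0.75,0.4,0,-0.3, 1,-0.75,0.4,0,-0.3]' 20; python3 - <<'E'
from plan import *
plan([577,310,90],1.716)
E
```

```text
t: 2.8
eef_pos: [577.6, 308.8, 116.9]
tcp_rot: [-0.053, 0.706, 0.052, 0.705]
ft_force: [-0.4, 0.2, 0.1]
gripper_width: 0.65
t 2.8 p [577.6 308.8 116.9] x [-1.5e-03 -7.0e-04 -1.0e+00] yaw_y 1.7193 f [-0.4  0.2  0.1] tq [ 0.03  0.   -0.02] w 0.65 q7 1.12
shift cm (tool) [ 2.69  0.13 -0.04]
turn about tool x 0.0033
```

```bash
python3 -m jog '[0.8,0.1,0,0,-0.3, 1.6,0.1,0,0,-0.3, 2.3,0.1,0,0,-0.3, 2.6,0.1,0,0,-0.3, 2.6,0.1,0,0,-0.3]' 20; python3 - <<'E'
from plan import *
plan([577,310,90],1.716)
E
python3 -m jog '[0,0,0,0,1, 0,0,0,0,1, 0,0,0,0,1, 0,0,0,0,1, 0,0,0,0,1]' 45; python3 - <<'E'
from plan import *
plan([577,310,90],1.716)
E
```

```text
t: 3.42
eef_pos: [578.0, 309.8, 91.3]
tcp_rot: [-0.052, 0.705, 0.052, 0.705]
ft_force: [0.5, 0.6, 0.6]
gripper_width: 0.647
t 3.425 p [578.  309.8  91.3] x [-5.e-04 -3.e-04 -1.e+00] yaw_y 1.719 f [0.5 0.6 0.6] tq [ 0.03 -0.01 -0.02] w 0.647 q7 1.11
shift cm (tool) [ 0.13  0.03 -0.09]
turn about tool x 0.003
t: 4.05
eef_pos: [578.1, 309.9, 91.7]
tcp_rot: [-0.052, 0.705, 0.052, 0.705]
ft_force: [0.5, -0.1, 0.8]
gripper_width: 0.235
t 4.05 p [578.1 309.9  91.7] x [ 0. -0. -1.] yaw_y 1.7191 f [ 0.5 -0.1  0.8] tq [ 0.   -0.02 -0.04] w 0.235 q7 1.11
shift cm (tool) [ 0.17  0.03 -0.11]
turn about tool x 0.0031
```

```bash
python3 -m jog '[-0.8,0,0,0,1, -2.5,0,0,0,1, -5,0,0,0,1, -8,0,0,0,1, -11,0,0,0,1]' 45; python3 -m jog '[-1,0,0,0,1, -2,0,0,0,1, -2.5,0,0,0,1, -2.5,0,0,0,1, -2.5,0,0,0,1]'; python3 - <<'E'
from plan import *
from plant import camera
import cv2
for n in ("scene","top"):
    c=camera(n); np.savez(n+"3.npz",**c); cv2.imwrite(f"pics/{n}3.png",c["img"])
plan([579.5,-149.8,225],1.716)
E
```

```text
t: 4.68
eef_pos: [577.9, 309.8, 203.4]
tcp_rot: [-0.052, 0.705, 0.052, 0.705]
ft_force: [1.2, 0.7, -3.5]
gripper_width: 0.233
t: 5.3
eef_pos: [577.7, 309.6, 225.7]
tcp_rot: [-0.053, 0.706, 0.052, 0.705]
ft_force: [1.2, -0.2, -3.6]
gripper_width: 0.236
t 5.4 p [577.8 309.7 225.8] x [-1.3e-03 -8.0e-04 -1.0e+00] yaw_y 1.719 f [-0.4  0.2 -4.7] tq [ 0.03 -0.02  0.  ] w 0.233 q7 1.13
shift cm (tool) [  0.12 -45.47  -6.61]
turn about tool x 0.003
```

View pics/scene3.png

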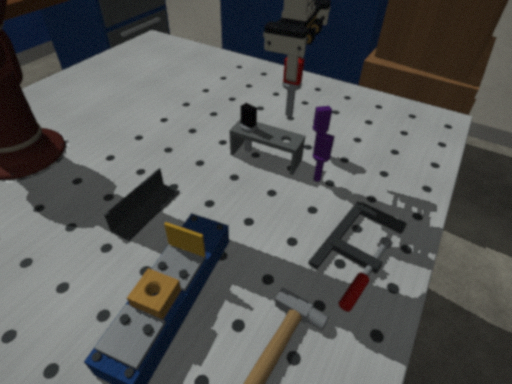

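View pics/top3.png

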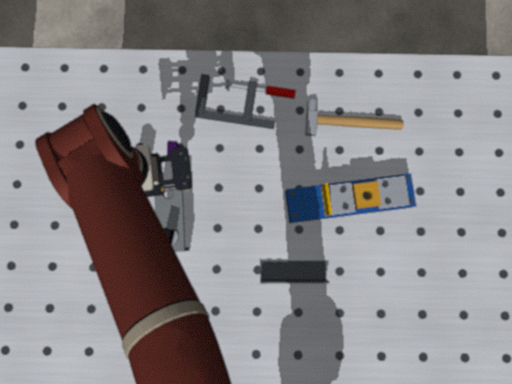

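```bash
python3 -m jog '[0,-3,-0.4,0,1, 0,-8,-1.2,0,1, 0,-13.5,-2,0,1, 0,-19,-2.8,0,1, 0,-24,-3.5,0,1]'; python3 - <<'E'
from plan import *
show()
E
python3 -m jog '[0,-5.5,-0.8,0,1, 0,-11,-1.6,0,1, 0,-16,-2.3,0,1, 0,-19.5,-2.8,0,1, 0,-21.4,-3.1,0,1]'; python3 -m jog '[0,0,0,0,1, 0,0,0,0,1, 0,0,0,0,1, 0,0,0,0,1, 0,0,0,0,1]'; python3 - <<'E'
from plan import *
from plant import camera
import cv2
for n in ("scene","top","wrist"):
    c=camera(n); np.savez(n+"4.npz",**c); cv2.imwrite(f"pics/{n}4.png",c["img"])
plan([579.5,-149.8,225],1.716)
E
```

```text
t: 6.02
eef_pos: [578.8, 65.0, 226.6]
tcp_rot: [-0.052, 0.705, 0.052, 0.705]
ft_force: [-0.1, -0.9, -3.9]
gripper_width: 0.235
t 6.025 p [578.8  65.  226.6] x [ 1.e-04 -7.e-04 -1.e+00] yaw_y 1.7182 f [-0.1 -0.9 -3.9] tq [-0.01 -0.02 -0.04] w 0.235 q7 1.51
t: 6.65
eef_pos: [579.3, -151.7, 226.4]
tcp_rot: [-0.052, 0.706, 0.051, 0.705]
ft_force: [0.4, 0.0, -3.9]
gripper_width: 0.235
t: 7.28
eef_pos: [579.9, -148.3, 226.7]
tcp_rot: [-0.053, 0.705, 0.053, 0.705]
ft_force: [-0.1, -0.0, -3.8]
gripper_width: 0.234
t 7.425 p [ 579.9 -148.8  226.7] x [-1.e-04 -0.e+00 -1.e+00] yaw_y 1.7192 f [ 0.1  0.1 -3.5] tq [0.06 0.02 0.  ] w 0.236 q7 1.89
shift cm (tool) [ 0.17 -0.1  -0.05]
turn about tool x 0.0032
```

View pics/scene4.png

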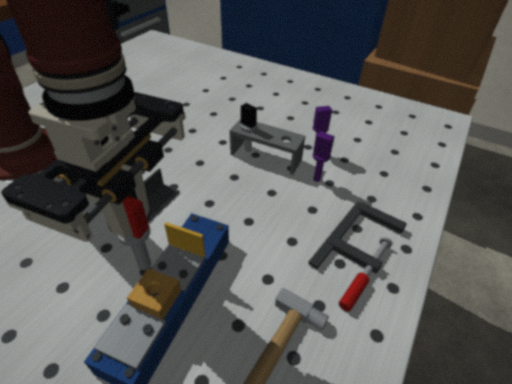

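View pics/wrist4.png

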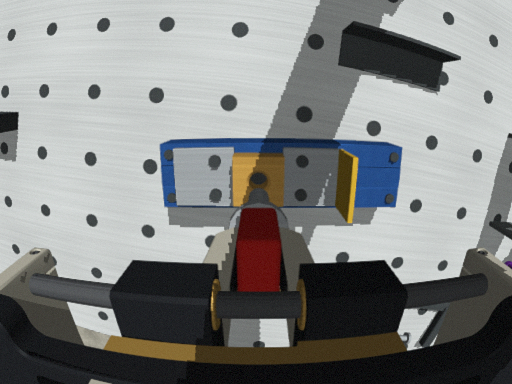

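```bash
python3 - <<'E'
from h import *
c=load("wrist4"); cv2.imwrite("pics/w4c.png",cv2.resize(c["img"][140:225,215:305],None,fx=7,fy=7,interpolation=cv2.INTER_CUBIC))
c=load("scene4"); cv2.imwrite("pics/s4c.png",cv2.resize(c["img"][190:330,90:210],None,fx=4.2,fy=4.2,interpolation=cv2.INTER_CUBIC))
E
```

```text
(no output)
```

View pics/w4c.png

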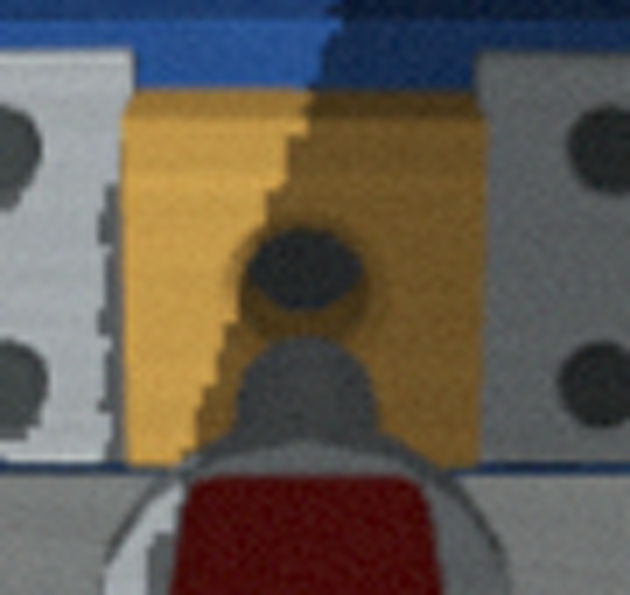

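View pics/s4c.png

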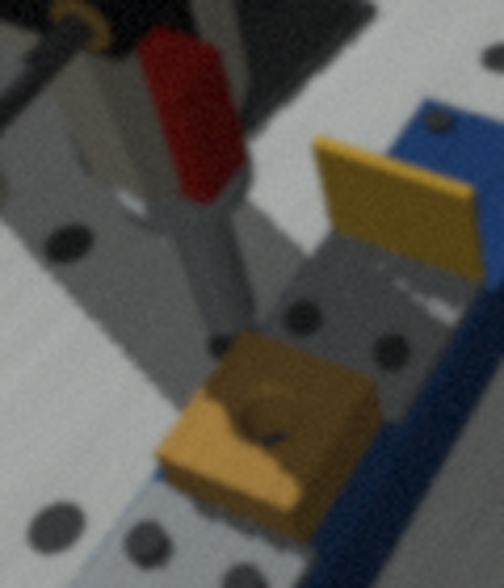

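```bash
python3 - <<'E'
from h import *
c=load("wrist4"); W=lambda p:np.float64(p)/7-.43+[215,140]
R=cv2.Rodrigues(c["rvec"])[0]; print("cam",(-R.T@np.ravel(c["tvec"])).round(1))
y=.1438; ex=np.array([np.cos(y),np.sin(y),0]); ey=np.array([-np.sin(y),np.cos(y),0])
b=wback(c,W([(302,270),(302,285),(123,105),(484,105),(122,465),(482,465),(122,90),(304,350)]),80); print("bush/corners",b.round(1)); print("rail coords rel bush0",np.c_[(b-[579.5,-149.7,80])@ex,(b-[579.5,-149.7,80])@ey].round(1))
f=wback(c,W([(305,338)]),141.5); print("tip front",f.round(1),"axis",(f+9*ex).round(1))
f=wback(c,W([(237,400),(377,400)]),141.5+3); print("shaft sides",f.round(1))
def wproj(P):
    return cv2.fisheye.projectPoints(np.float64(P).reshape(-1,1,3),np.ravel(c["rvec"]),np.ravel(c["tvec"]),c["mtx"],np.zeros(4))[0].reshape(-1,2)
a=np.linspace(0,2*np.pi,24,endpoint=False)
I=cv2.resize(c["img"][140:225,215:305],None,fx=7,fy=7,interpolation=cv2.INTER_CUBIC)
def circ(C,r,col):
    q=((wproj([np.array(C)+r*(np.cos(t)*ex+np.sin(t)*ey) for t in a])-[215,140]+.43)*7)
    cv2.polylines(I,[np.int32(q)],True,col,1)
circ([579.0,-149.7,80],13.25,(0,255,0));circ([579.0,-149.7,77],10.25,(0,255,0));circ([579.0,-149.7,50],10.25,(255,255,0))
circ([578.8,-148.7,141.5],9,(255,0,255)); circ([578.8,-148.7,139],6.5,(255,0,255)); circ([578.8,-148.7,209],20,(255,0,255)); circ([578.8,-148.7,217],20,(255,0,255))
for sx,sy in((-28,-28),(-28,28),(28,28),(28,-28)):
    q=((wproj(np.array([579.0,-149.7,80])+sx*ex+sy*ey)-[215,140]+.43)*7)[0]; cv2.circle(I,tuple(int(v) for v in q),5,(0,0,255),1)
cv2.imwrite("pics/w4o.png",I)
E
```

```text
cam [ 501.6 -160.3  393.2]
bush/corners [[ 577.7 -149.6   80. ]
 [ 580.1 -149.3   80. ]
 [ 556.  -180.4   80. ]
 [ 547.9 -126.    80. ]
 [ 613.6 -173.4   80. ]
 [ 605.1 -116.5   80. ]
 [ 553.7 -180.9   80. ]
 [ 590.4 -147.4   80. ]]
rail coords rel bush0 [[ -1.8   0.3]
 [  0.6   0.3]
 [-27.7 -27. ]
 [-27.8  28. ]
 [ 30.3 -28.3]
 [ 30.1  29.1]
 [-30.  -27.2]
 [ 11.1   0.7]]
tip front [[ 571.4 -150.1  141.5]] axis [[ 580.3 -148.8  141.5]]
shaft sides [[ 579.8 -157.4  144.5]
 [ 577.2 -140.1  144.5]]
```

View pics/w4o.png

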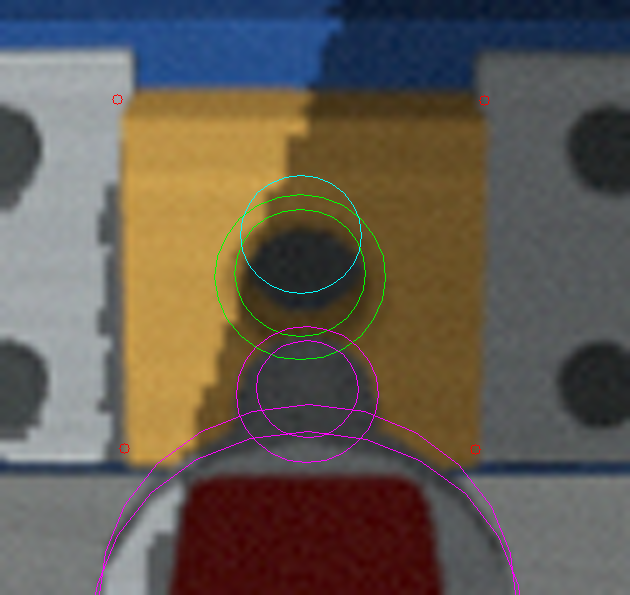

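```bash
python3 -m jog '[1,-0.06,0.11,0,1, 2.5,-0.06,0.11,0,1, 3.8,-0.06,0.11,0,1, 4.3,-0.06,0.11,0,1, 4.3,-0.06,0.11,0,1]'; python3 - <<'E'
from plan import *
from plant import camera
from h import *
for i in range(2):
    c=camera("wrist"); show()
np.savez("wrist5.npz",**c)
s,p,R=st()
y=.1438; ex=np.array([np.cos(y),np.sin(y),0]); ey=np.array([-np.sin(y),np.cos(y),0])
def wproj(P):
    return cv2.fisheye.projectPoints(np.float64(P).reshape(-1,1,3),np.ravel(c["rvec"]),np.ravel(c["tvec"]),c["mtx"],np.zeros(4))[0].reshape(-1,2)
a=np.linspace(0,2*np.pi,24,endpoint=False)
I0=cv2.resize(c["img"][150:240,215:305],None,fx=6.5,fy=6.5,interpolation=cv2.INTER_CUBIC); I=I0.copy()
def circ(C,r,col):
    q=((wproj([np.array(C)+r*(np.cos(t)*ex+np.sin(t)*ey) for t in a])-[215,150]+.42)*6.5)
    cv2.polylines(I,[np.int32(q)],True,col,1)
B=[581.4,-149.0]; T=p[:2]
circ([*B,80],13.25,(0,255,0));circ([*B,77],10.25,(0,255,0));circ([*B,50],10.25,(255,255,0))
z=p[2]-87.7
circ([*T,z+2.5],9,(255,0,255)); circ([*T,z],6.5,(255,0,255)); circ([*T,z+70],20,(255,0,255)); circ([*T,z+78],20,(255,0,255))
for sx,sy in((-28,-28),(-28,28),(28,28),(28,-28)):
    q=((wproj(np.array([*B,80])+sx*ex+sy*ey)-[215,150]+.42)*6.5)[0]; cv2.circle(I,tuple(int(v) for v in q),5,(0,0,255),1)
cv2.imwrite("pics/w5o.png",I);cv2.imwrite("pics/w5c.png",I0)
E
```

```text
t: 8.05
eef_pos: [580.8, -149.3, 183.0]
tcp_rot: [-0.052, 0.706, 0.052, 0.705]
ft_force: [0.6, 0.2, -3.1]
gripper_width: 0.233
t 8.1 p [ 581.2 -149.3  183.7] x [ 2.e-04 -1.e-04 -1.e+00] yaw_y 1.7191 f [ 0.5  0.1 -3.7] tq [ 0.03 -0.   -0.01] w 0.231 q7 1.88
t 8.15 p [ 581.4 -149.4  184. ] x [ 9.e-04 -2.e-04 -1.e+00] yaw_y 1.7191 f [ 0.   0.2 -3.4] tq [ 0.03 -0.01 -0.03] w 0.234 q7 1.88
```

View pics/w5c.png

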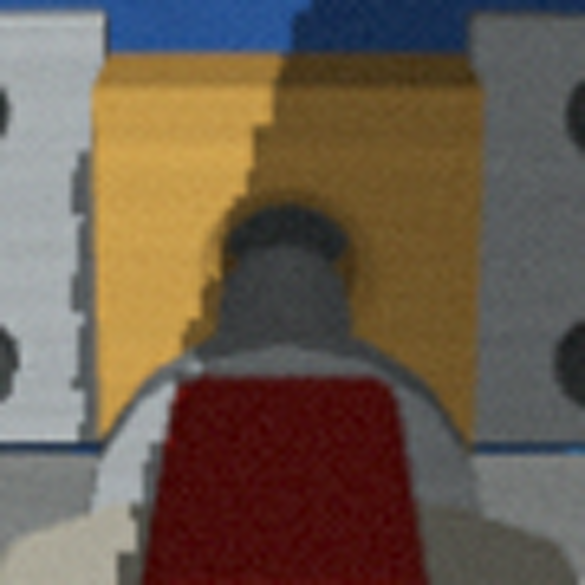

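View pics/w5o.png

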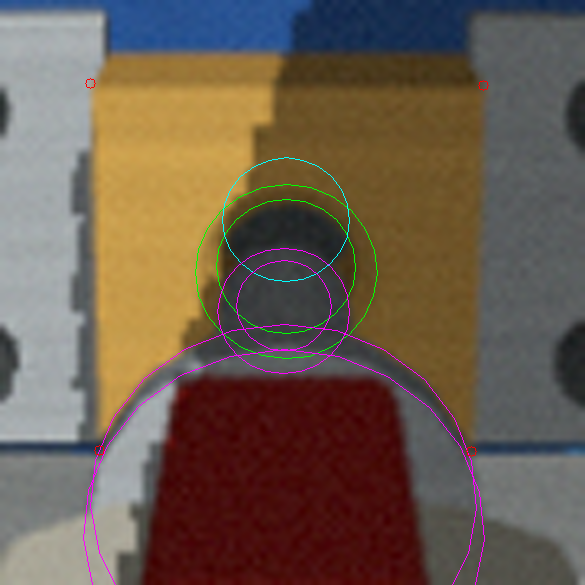

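```bash
python3 -m jog '[0.5,0,0,0,1, 1,0,0,0,1, 1.6,0,0,0,1, 2.2,0,0,0,1, 2.8,0,0,0,1]'; python3 - <<'E'
from plan import *
from plant import camera
camera("wrist"); show()
E
```

```text
t: 8.78
eef_pos: [581.0, -149.3, 155.1]
tcp_rot: [-0.052, 0.705, 0.052, 0.705]
ft_force: [-0.0, -0.5, -4.1]
gripper_width: 0.236
t 8.825 p [ 580.9 -149.2  154.4] x [-7.e-04  3.e-04 -1.e+00] yaw_y 1.7191 f [ 0.6 -0.5 -4.9] tq [ 0.01 -0.26  0.01] w 0.232 q7 1.88
```

```bash
python3 -m jog '[0.5,0,0,0,1, 1,0,0,0,1, 1.6,0,0,0,1, 2.1,0,0,0,1, 2.4,0,0,0,1]'; python3 - <<'E'
from plan import *
show()
E
python3 -m jog '[0.2,0,0,0,1, 0.4,0,0,0,1, 0.6,0,0,0,1, 0.8,0,0,0,1, 0.8,0,0,0,1]'; python3 - <<'E'
from plan import *
show()
E
```

```text
t: 9.45
eef_pos: [581.0, -149.3, 131.2]
tcp_rot: [-0.052, 0.705, 0.052, 0.705]
ft_force: [-0.5, -0.1, -3.4]
gripper_width: 0.233
t 9.45 p [ 581.  -149.3  131.2] x [-3.e-04  0.e+00 -1.e+00] yaw_y 1.719 f [-0.5 -0.1 -3.4] tq [0.04 0.02 0.01] w 0.233 q7 1.87
t: 10.07
eef_pos: [581.2, -149.3, 125.6]
tcp_rot: [-0.052, 0.705, 0.052, 0.705]
ft_force: [-2.2, -0.2, 6.5]
gripper_width: 0.23
t 10.075 p [ 581.2 -149.3  125.6] x [ 7.e-04 -3.e-04 -1.e+00] yaw_y 1.719 f [-2.2 -0.2  6.5] tq [ 0.22  0.86 -0.02] w 0.23 q7 1.87
```

```bash
python3 -m jog '[0,0.2,0,0,1, 0,0.4,0,0,1, 0,0.6,0,0,1, 0,0.8,0,0,1, 0,1.0,0,0,1]'; python3 - <<'E'
from plan import *
show()
E
```

```text
t: 10.7
eef_pos: [581.1, -144.7, 125.6]
tcp_rot: [-0.054, 0.704, 0.049, 0.707]
ft_force: [-0.4, -7.3, 4.5]
gripper_width: 0.235
t 10.7 p [ 581.1 -144.7  125.6] x [ 0.0051 -0.0078 -1.    ] yaw_y 1.7167 f [-0.4 -7.3  4.5] tq [-1.89  0.13  0.01] w 0.235 q7 1.86
```

```bash
python3 -m jog '[0,0.2,0,0,1, 0,0.4,0,0,1, 0,0.6,0,0,1, 0,0.8,0,0,1, 0,1.0,0,0,1]'; python3 - <<'E'
from plan import *
from plant import camera
import cv2
show()
c=camera("scene"); cv2.imwrite("pics/scene6.png",c["img"]); np.savez("scene6.npz",**c); show()
E
```

```text
t: 11.32
eef_pos: [580.0, -133.8, 125.4]
tcp_rot: [-0.054, 0.703, 0.049, 0.707]
ft_force: [0.9, -5.2, 3.6]
gripper_width: 0.23
t 11.325 p [ 580.  -133.8  125.4] x [ 0.0056 -0.0063 -1.    ] yaw_y 1.7169 f [ 0.9 -5.2  3.6] tq [-1.51 -0.03 -0.05] w 0.23 q7 1.84
t 11.375 p [ 579.9 -133.   125.3] x [ 0.0053 -0.0053 -1.    ] yaw_y 1.7174 f [ 0.5 -4.1  1.5] tq [-1.34 -0.11 -0.  ] w 0.236 q7 1.84
```

View pics/scene6.png

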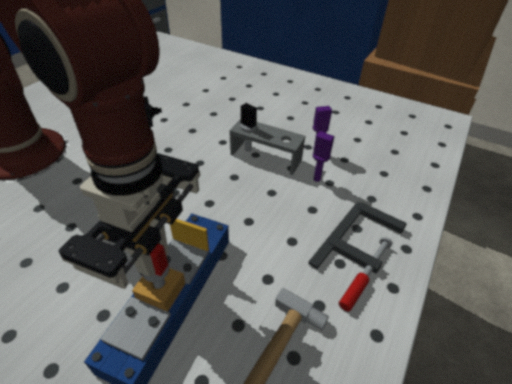

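```bash
python3 -m jog '[0.1,0.2,0,0,1, 0.1,0.4,0,0,1, 0.1,0.6,0,0,1, 0.1,0.8,0,0,1, 0.1,1.0,0,0,1]'; python3 - <<'E'
from plan import *
show()
E
```

```text
t: 12.0
eef_pos: [577.4, -122.6, 122.4]
tcp_rot: [-0.054, 0.705, 0.05, 0.706]
ft_force: [1.7, -7.8, -4.2]
gripper_width: 0.235
t 12.0 p [ 577.4 -122.6  122.4] x [ 0.0022 -0.0048 -1.    ] yaw_y 1.7184 f [ 1.7 -7.8 -4.2] tq [-2.33 -0.84 -0.06] w 0.235 q7 1.83
```

```bash
python3 -m jog '[0.1,-0.2,0,0,1, 0.2,-0.5,0,0,1, 0.3,-0.5,0,0,1, 0.5,-0.5,0,0,1, 0.7,-0.5,0,0,1]'; python3 - <<'E'
from plan import *
show()
E
```

```text
t: 12.62
eef_pos: [577.2, -124.0, 115.4]
tcp_rot: [-0.052, 0.705, 0.053, 0.705]
ft_force: [0.8, -1.0, -2.1]
gripper_width: 0.235
t 12.625 p [ 577.2 -124.   115.4] x [-4.e-04  5.e-04 -1.e+00] yaw_y 1.7195 f [ 0.8 -1.  -2.1] tq [-0.58 -0.27  0.04] w 0.235 q7 1.83
```

```bash
python3 -m jog '[0.4,0,0,0,1, 0.8,0,0,0,1, 1.2,0,0,0,1, 1.5,0,0,0,1, 1.7,0,0,0,1]'; python3 - <<'E'
from plan import *
show()
E
python3 -m jog '[0.1,0,0,0,1, 0.2,0,0,0,1, 0.3,0,0,0,1, 0.4,0,0,0,1, 0.4,0,0,0,1]'; python3 - <<'E'
from plan import *
show()
E
```

```text
t: 13.25
eef_pos: [577.2, -124.2, 98.3]
tcp_rot: [-0.052, 0.705, 0.053, 0.705]
ft_force: [1.1, -1.6, -2.0]
gripper_width: 0.232
t 13.25 p [ 577.2 -124.2   98.3] x [-5.e-04  6.e-04 -1.e+00] yaw_y 1.7192 f [ 1.1 -1.6 -2. ] tq [-0.22 -0.27  0.04] w 0.232 q7 1.83
t: 13.88
eef_pos: [577.3, -124.2, 97.6]
tcp_rot: [-0.052, 0.705, 0.052, 0.705]
ft_force: [-4.4, 0.9, 13.3]
gripper_width: 0.237
t 13.875 p [ 577.3 -124.2   97.6] x [ 6.e-04  1.e-04 -1.e+00] yaw_y 1.7191 f [-4.4  0.9 13.3] tq [0.15 1.06 0.01] w 0.237 q7 1.83
```

```bash
python3 -m jog '[-0.15,0,0,0,1, -0.3,0,0,0,1, -0.3,0,0,0,-0.2, -0.3,0,0,0,-0.2, -0.3,0,0,0,-0.2]'; python3 - <<'E'
from plan import *
show()
E
python3 -m jog '[0,0,0,0,-0.2, 0,0,0,0,-0.2, 0,0,0,0,-0.2, -0.5,0,0,0,-0.2, -1.5,0,0,0,-0.2]'; python3 - <<'E'
from plan import *
from plant import camera
import cv2
show()
for n in("scene","wrist"):
    c=camera(n); cv2.imwrite(f"pics/{n}7.png",c["img"])
E
```

```text
t: 14.5
eef_pos: [577.3, -124.5, 97.5]
tcp_rot: [-0.052, 0.705, 0.052, 0.705]
ft_force: [-0.1, 0.9, 1.1]
gripper_width: 0.509
t 14.5 p [ 577.3 -124.5   97.5] x [-3.e-04  1.e-04 -1.e+00] yaw_y 1.7191 f [-0.1  0.9  1.1] tq [ 0.07  0.01 -0.  ] w 0.509 q7 1.83
t: 15.12
eef_pos: [577.1, -124.5, 112.9]
tcp_rot: [-0.052, 0.705, 0.052, 0.705]
ft_force: [0.9, -0.3, 0.5]
gripper_width: 0.598
t 15.125 p [ 577.1 -124.5  112.9] x [-7.e-04  1.e-04 -1.e+00] yaw_y 1.7191 f [ 0.9 -0.3  0.5] tq [ 0.01 -0.02 -0.  ] w 0.598 q7 1.83
```

View pics/wrist7.png

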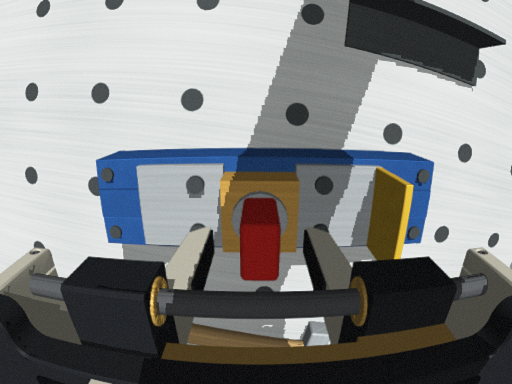

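View pics/scene7.png

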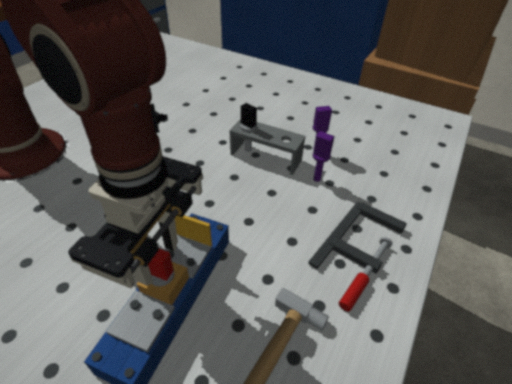

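```bash
python3 -m jog '[-2,0,0,0,-0.2, -5,0,0,0,-0.2, -8,0,0,0,-0.2, -11,0,0,0,-0.2, -12,0,0,0,-0.2]'; python3 -m jog '[0,0,-2,0,-0.2, 0,-5,-4,0,-0.2, 0,-10,-6,0,-0.2, 0,-14,-8,0,-0.2, 0,-16,-8,0,-0.2]'; python3 -m jog '[0,0,0,0,-0.2, 0,0,0,0,-0.2, 0,0,0,0,-0.2, 0,0,0,0,-0.2, 0,0,0,0,-0.2]'; python3 - <<'E'
from plan import *
from plant import camera
from h import *
show()
for n in("scene","top"):
    c=camera(n); cv2.imwrite(f"pics/{n}8.png",c["img"]); np.savez(n+"8.npz",**c)
    if n=="scene": cv2.imwrite("pics/s8c.png",cv2.resize(c["img"][205:345,90:240],None,fx=4,fy=4,interpolation=cv2.INTER_CUBIC))
E
```

```text
t: 15.85
eef_pos: [578.3, -124.7, 234.7]
tcp_rot: [-0.053, 0.704, 0.052, 0.706]
ft_force: [-0.7, -0.9, -0.7]
gripper_width: 0.599
t: 16.48
eef_pos: [519.6, -297.9, 231.8]
tcp_rot: [-0.051, 0.706, 0.05, 0.704]
ft_force: [0.1, 0.4, 0.9]
gripper_width: 0.598
t: 17.1
eef_pos: [522.0, -294.1, 232.8]
tcp_rot: [-0.053, 0.705, 0.053, 0.705]
ft_force: [0.3, 0.1, -0.5]
gripper_width: 0.598
t 17.1 p [ 522.  -294.1  232.8] x [ 1.e-04  0.e+00 -1.e+00] yaw_y 1.7199 f [ 0.3  0.1 -0.5] tq [ 0.02  0.05 -0.01] w 0.598 q7 2.16
```

View pics/scene8.png

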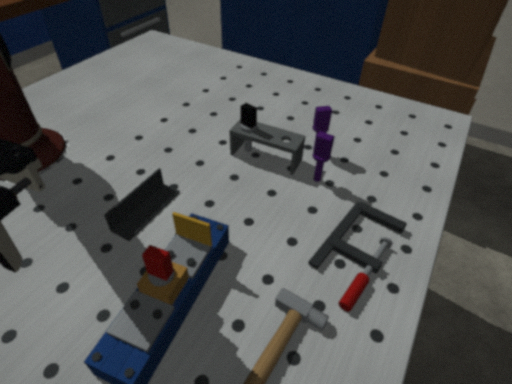

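View pics/s8c.png

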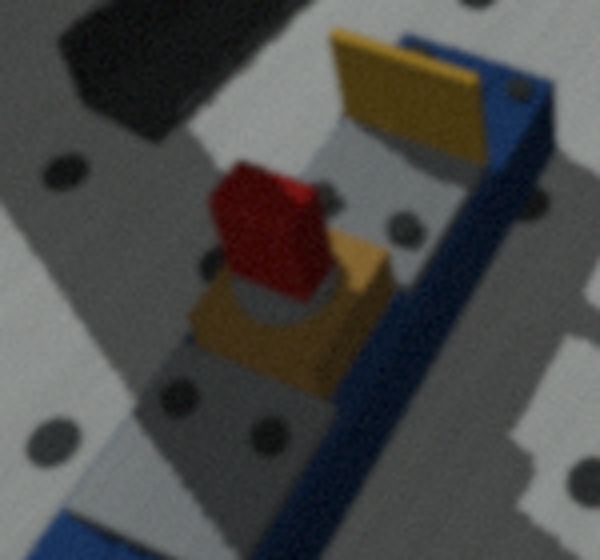

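View pics/top8.png

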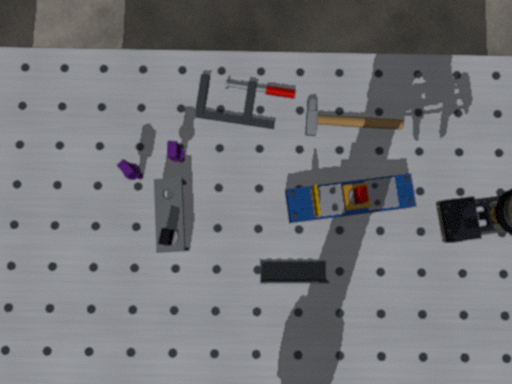

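The collar sits flat on the bush and the arm is clear. The black pin, hammer, clamp and angle appear at the same pixels as before, so I'm handing in.

```bash
python3 -c "
from plant import finish_job
print(finish_job())"
```

```text
the job is handed in; nothing more can be done
None
```

The red-handled index pin is home in the strip's index hole, with its collar down on the bush, and I have let it go. The job was handed in at about 17 s of the 61 s allowed.

- **Pick-up:** I located the red pin with the wrist camera, gripped it across the 22 mm and lifted it out. It went through the bush without touching, and its tip met the strip at about 38 mm, as expected.
- **Search:** I slid the stop along rail +y with the pin pressed lightly on the strip. After about 27 mm (joint stop about 0.038 by my estimate), the pin dropped about 3 mm into the hole.
- **Seating:** I eased it back off the hole's side and pushed it down until it stopped dead at a tip height of about 10 mm, with about 13 N on the wrist sensor.
- **Last checks:** The final pictures show the collar on the bush and the gripper well clear. The black-handled pin, hammer, clamp, angle and purple pins look unmoved. Of the wrist forces I read after each move, the largest was about 14 N, far below the 120 N limit.
- **Disagreement:** The fixed cameras placed the bush about 2 mm from where the wrist camera did, which is within the stated calibration error. I used the wrist view for the insertion, and the fit confirmed it.

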